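Fit out the two-bay dry bath for a run

ROBOT

A 7-joint arm with a two-finger parallel gripper is mounted at the origin on a cart in front of the work surface, level with it; the furniture and walls round the work are solid. World frame = base frame: x ahead of the robot, y to its left, z up, the work surface at z = 0. Lengths are in mm, angles in degrees, forces in N, time in s.
With the tool pointing down it reaches from about 400 to 875 mm from the base axis. Payload 19.3 kg.
Tool frame: the origin (TCP) lies midway between the tips of the shut fingers; the grasp point (between the pads) lies 19 mm behind it; z points along the fingers, y is the line along which they close (so a half turn about z gives the same grasp; the last joint's range is limited). The gripper opens to 85 mm and grips with 20 to 120 N. Pads are 22 mm wide; open, the fingers measure 114 mm over their backs; the gripper's body (76 mm by 85 mm) begins 54 mm behind the grasp point. The pads swing forward as they close: fully open they stand 13 mm farther back than shut.
Start: joints at [59.748, 29.874, -2.08, 91.645, 1.215, 58.505, -6.463], TCP at [276.207, -560.646, 231.291] pointing down, gripper open.
Joint ranges: [-166.77, 166.77], [-17.47, 122.26], [-85.68, 81.53], [9.62, 139.38], [-72.42, 252.41], [9.2, 110.78], [-144.41, 144.41]. Speed limits (degrees/s): [108.29, 108.29, 136.94, 136.94, 172.46, 172.46, 172.46].

INTERFACE

Orientations are given as a 3x3 rotation matrix whose columns are the frame's x, y, z axes.
In Python, from station import manip gives the robot as it stands. The module is installed in compiled form; this text tells all that it offers. Calls block until the motion is done:
- manip.move_ptp(position, orientation): joint-space move of the TCP to a pose.
- manip.move_straight(position, attitude=None, vel=150): straight line of the TCP; attitude=None keeps the orientation; vel is the mean speed in mm/s.
- manip.movej(angles): joint-space move.
- manip.set_gripper(opening): finger opening in mm; the grip force is fixed at half the most; returns when the fingers have stopped.
- manip.wait(seconds).
- manip.ik(position, orientation): joint angles nearest the present ones, or None.
- manip.capture(name): name is "side" or "top" or "wrist"; returns a dict with "frame" (480x640x3 uint8, red, green, blue), "K" (3x3 intrinsics, pixels), "world_to_cam" (4x4, takes a point from world to camera coordinates). Camera axes: x right, y up, looking along -z (the intrinsics and any distortion apply to the point x, -y, -z); pixel columns grow to the right and rows downward; lengths in mm; the calibration is good to about 2 mm. The wrist camera is an equidistant fisheye: a pixel r from the principal point sees the ray r / f radians off the axis. A picture is of the moment at which its call begins. There is no depth.
A pose or a line that the arm cannot do raises manip.MotionError and nothing moves.
- manip.finish_job(): hands the job in; it is judged then, once.
Readings, each from a call of its own:
- manip.read_time(): time.
- manip.read_joints(): joint angles.
- manip.read_qvel(): joint speeds.
- manip.read_joint_torque(): joint torques, N m.
- manip.read_tcp_pos(): TCP position.
- manip.read_orientation(): TCP orientation.
- manip.read_wrist_force(): force on the tool from outside, world axes, zero at the start.
- manip.read_moment(): the same for the moment, N m.
- manip.read_gripper_width(): finger opening in mm.
- manip.read_gripper_force(): force on a finger pad.
Only numpy, scipy, OpenCV 4.12 (cv2) and the standard library are available. Lean on these libraries where they do the work, as an engineer would, in place of code of your own. Each camera call takes 0.05 s, during which the arm holds its last target. There are 200 camera calls.

TASK

Fit out the two-bay dry bath: first seat the empty block whose slot fits the tube strip flat in the left bay (as the robot sees it) and the empty block whose wide bores fit the dropper bottles flat in the right bay. Then stand the tube strip in the slot and the bottles upright in the bores, the blue-capped one between the strip and the yellow-capped one. Leave the narrow-bored block and the grey-capped bottle where they are.

Things in the scene. Friction and masses are not known exactly. Their poses are not given: they have to be found in the camera images.
- dry_bath: Fixed white block heater, 264 mm long (y), deck x -42..42 mm at z = 50, lower sloped grey console to x = -60 mm on the robot's side. Origin: on the worktop under the midpoint between its bays; y to the left. Bays 64 x 112 mm (x, y), centred at y = +62 (left) and -62 mm (right), floor at z = 40, 45-degree 4 mm lead-in; 4 mm play round a block. Yaw within 0.15 rad.
- slot_block: Slotted aluminium block, 56 x 104 x 45 mm high, 0.45 kg. Origin: centre of underside, y along its length, same either way round; grasp across its 56 mm width. Central slot in its top 22 x 86 mm (x, y), floor at z = 33 mm (12 deep) with six dark dimples, 4 mm lead-in: takes the tube strip.
- bottle_block: Wide-bored aluminium block, 56 x 104 x 45 mm high, 0.45 kg. Origin: centre of underside, y along its length, same either way round; grasp across its 56 mm width. Two round bores in its top, 31 mm diameter, at y = +25 and -25 mm, floor at z = 15 mm (30 deep), 3 mm lead-in: each takes a dropper bottle.
- tube_block: Narrow-bored aluminium block, 56 x 104 x 45 mm high, 0.45 kg. Origin: centre of underside, y along its length, same either way round; grasp across its 56 mm width. Eight 14 mm bores in its top, two rows of four. Not needed; stays where it is.
- tube_strip: Row of six clear tubes on a foot with coloured fields (blue, yellow, white, pink), 15 x 78 x 29 mm high, 20 g, upright. Origin: centre of its underside; y along the strip, same either way round. Grasp across its 15 mm width near the top; 17 mm stand out of the slot.
- blue_bottle: Clear dropper bottle with black collar and light-blue dropper cap, 90 mm high, upright, 22 g; 23 mm in diameter up to 60 mm, 18 mm above. Origin: centre of its underside. Grasp body or collar; in a bore 60 mm of it stand out.
- yellow_bottle: The same 90 mm dropper bottle (23 mm body) with a yellow dropper cap. Origin: centre of its underside.
- grey_bottle: The same dropper bottle with a grey dropper cap. Origin: centre of its underside. Not needed; stays where it is. (Bottles in the clear rack at the back have no part in this.)
Mind the look-alikes: they are no part of the job. What is shaped like the slot_block but purple or turquoise is not meant.

How it is judged (in metres and radians):
On the way:
1. both blocks, still empty, are seated in their bays (x of slot_block in the frame of dry_bath between -0.008 and 0.008 m and y of slot_block in the frame of dry_bath between 0.054 and 0.07 m and z of slot_block in the frame of dry_bath between 0.037 and 0.043 m and angle between each of slot_block, bottle_block's own z axis and vertical below 0.05 rad and angle between the y axis of each of slot_block, bottle_block and the y axis of dry_bath, either way round below 0.12 rad and x of bottle_block in the frame of dry_bath between -0.008 and 0.008 m and y of bottle_block in the frame of dry_bath between -0.07 and -0.054 m and z of bottle_block in the frame of dry_bath between 0.037 and 0.043 m and horizontal distance between tube_strip and slot_block above 0.03 m and horizontal distance between each of blue_bottle, yellow_bottle and bottle_block above 0.06 m), for 0.2 s.
At the end, for the whole second after the job is handed in: Slotted block flat in the left bay, wide-bored block flat in the right bay (8 mm, 3 mm in height); strip upright on the slot floor (4 mm in height); blue-capped bottle upright in the bore next to the slotted block, yellow-capped in the outer bore (13 mm, 5 mm in height); all released, at rest (x of slot_block in the frame of dry_bath between -0.008 and 0.008 m and y of slot_block in the frame of dry_bath between 0.054 and 0.07 m and z of slot_block in the frame of dry_bath between 0.037 and 0.043 m and angle between each of slot_block, bottle_block's own z axis and vertical below 0.05 rad and angle between the y axis of each of slot_block, bottle_block and the y axis of dry_bath, either way round below 0.12 rad and x of bottle_block in the frame of dry_bath between -0.008 and 0.008 m and y of bottle_block in the frame of dry_bath between -0.07 and -0.054 m and z of bottle_block in the frame of dry_bath between 0.037 and 0.043 m and x of tube_strip in the frame of slot_block between -0.008 and 0.008 m and y of tube_strip in the frame of slot_block between -0.01 and 0.01 m and z of tube_strip in the frame of slot_block between 0.029 and 0.037 m and angle between each of tube_strip, blue_bottle, yellow_bottle's own z axis and vertical below 0.1 rad and x of blue_bottle in the frame of dry_bath between -0.012 and 0.012 m and y of blue_bottle in the frame of dry_bath between -0.05 and -0.024 m and z of blue_bottle in the frame of dry_bath between 0.05 and 0.06 m and x of yellow_bottle in the frame of dry_bath between -0.012 and 0.012 m and y of yellow_bottle in the frame of dry_bath between -0.1 and -0.074 m and z of yellow_bottle in the frame of dry_bath between 0.05 and 0.06 m and linear speed of each of slot_block, bottle_block, tube_strip, blue_bottle, yellow_bottle below 0.01 m/s); the robot touches nothing.
It fails at once if the narrow-bored block is moved more than 20 mm (distance of tube_block from where it was at the start of the episode above 0.02 m).
It fails at once if the grey-capped bottle is moved more than 20 mm (distance of grey_bottle from where it was at the start of the episode above 0.02 m).
It also fails if it takes over 128 s, if anything falls off the work surface, if the arm or the gripper's body presses on something with over 40 N, if the wrist force passes 120 N, or if a joint passes its speed limit or range.

## Working session

There is one attempt and no reset: what is moved stays moved. The work goes in short steps, each a Python script; the robot and the scene stay as the last script left them, time stands still between calls to the robot, and variables do not carry over. Pictures are saved under pics/ and viewed, at most 14 in all, crops included, and the job is handed in when it is done.

```bash
mkdir -p pics
python3 - <<'E'
from station import manip
import cv2,numpy as np,pickle
d={}
for n in ("top","side","wrist"):
    c=manip.capture(n); d[n]=c
    cv2.imwrite(f"pics/{n}0.png",c["frame"][:,:,::-1])
    print(n,np.round(c["K"],1).tolist(),np.round(c["world_to_cam"],3).tolist(),[k for k in c])
pickle.dump(d,open("d0.pkl","wb"))
print(manip.read_time(),manip.read_gripper_width())
E
```

```text
top [[524.6, 0.0, 316.6], [0.0, 524.6, 231.1], [0.0, 0.0, 1.0]] [[-0.025, -1.0, 0.003, 138.311], [0.997, -0.024, 0.074, -552.523], [-0.074, 0.005, 0.997, -1524.204], [0.0, 0.0, 0.0, 1.0]] ['frame', 'K', 'world_to_cam']
side [[591.1, 0.0, 321.4], [0.0, 591.1, 233.9], [0.0, 0.0, 1.0]] [[1.0, -0.008, 0.012, -530.91], [-0.005, 0.554, 0.832, -112.525], [-0.013, -0.832, 0.554, -1264.219], [0.0, 0.0, 0.0, 1.0]] ['frame', 'K', 'world_to_cam']
wrist [[371.6, 0.0, 318.5], [0.0, 371.6, 242.7], [0.0, 0.0, 1.0]] [[0.441, -0.897, -0.002, -624.881], [0.858, 0.422, -0.293, 38.074], [0.264, 0.128, 0.956, -380.983], [0.0, 0.0, 0.0, 1.0]] ['frame', 'K', 'world_to_cam']
0.15 85.43981357821858
```

View pics/top0.png

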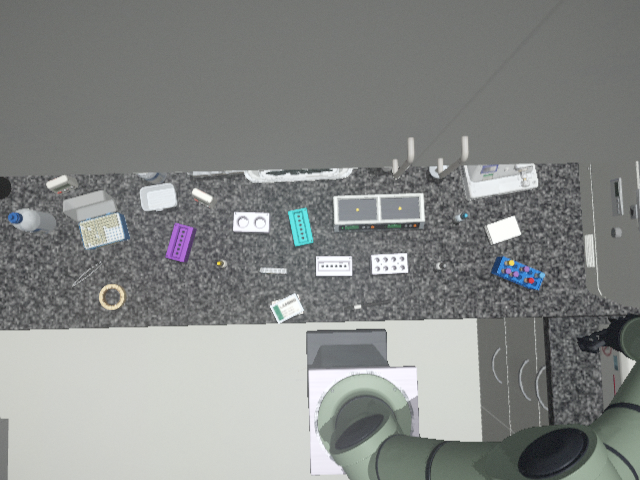

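View pics/side0.png

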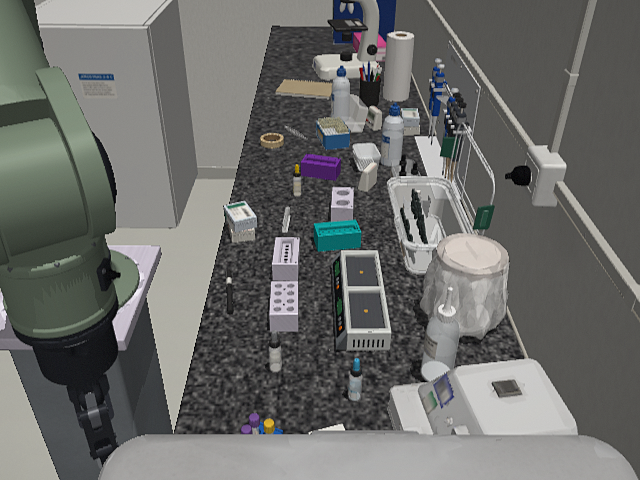

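Top view: slot_block candidates are the plain aluminium block at (334,266), turquoise at (300,227) and purple at (180,243); by description I want the aluminium one. The wide-bored block is at (252,222) and the narrow one at (389,264). For bottles, yellow is at (221,264), blue at (461,216) and grey at (440,266). The strip is at (273,270) and the bath at (379,211). I'll check these in one close crop.

Run:
```python
import cv2
a=cv2.imread("pics/top0.png")[190:290,200:480]
b=cv2.imread("pics/side0.png")[150:410,220:400]
a=cv2.resize(a,None,fx=2.85,fy=2.85,interpolation=cv2.INTER_CUBIC)
cv2.imwrite("pics/crop1.png",a)
```

```text
(no output)
```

View pics/crop1.png

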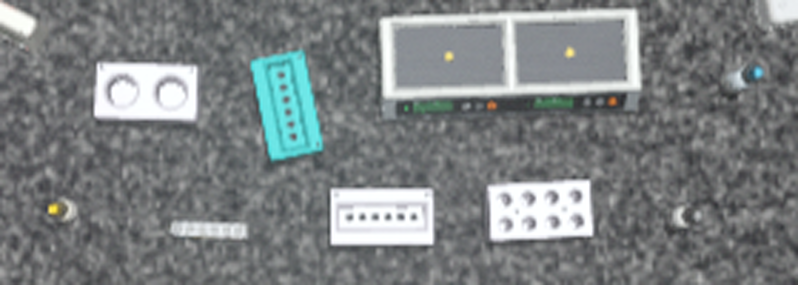

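```bash
cat > h.py <<'E'
import cv2,numpy as np,pickle
def ray(c,uv,fish=False):
    K=c["K"];uv=np.atleast_2d(uv).astype(float)
    x=(uv[:,0]-K[0,2])/K[0,0];y=(uv[:,1]-K[1,2])/K[1,1]
    if fish:
        r=np.hypot(x,y)+1e-12;d=np.stack([np.sin(r)*x/r,-np.sin(r)*y/r,-np.cos(r)],1)
    else: d=np.stack([x,-y,-np.ones_like(x)],1)
    W=c["world_to_cam"];R=W[:3,:3]
    return -R.T@W[:3,3],d@R
def onz(c,uv,z,fish=False):
    o,d=ray(c,uv,fish);t=(z-o[2])/d[:,2]
    return (o+t[:,None]*d)[:,:2]
def proj(c,P,fish=False):
    W=c["world_to_cam"];p=np.atleast_2d(P)@W[:3,:3].T+W[:3,3];p=p*[1,-1,-1]
    if fish:
        r=np.hypot(p[:,0],p[:,1])+1e-12;s=np.arctan2(r,p[:,2])/r
    else: s=1/p[:,2]
    return np.stack([p[:,0]*s*c["K"][0,0]+c["K"][0,2],p[:,1]*s*c["K"][1,1]+c["K"][1,2]],1)
def blobs(m,amin,amax):
    n,l,s,ce=cv2.connectedComponentsWithStats(m.astype(np.uint8))
    return [(l==i,s[i],ce[i]) for i in range(1,n) if amin<s[i,4]<amax]
def rect(pts):  # world xy points -> centre, (short,long), yaw of long axis relative to +y
    (c,(w,h),a)=cv2.minAreaRect(pts.astype(np.float32)); 
    b=cv2.boxPoints((c,(w,h),a));e=b[1]-b[0];f=b[2]-b[1]
    if np.linalg.norm(e)<np.linalg.norm(f):e,f=f,e
    if e[1]<0:e=-e
    return np.array(c),(min(w,h),max(w,h)),np.arctan2(-e[0],e[1])
E
python3 - <<'E'
from h import *
from station import manip
d=pickle.load(open("d0.pkl","rb"));c=d["top"]
W=d["wrist"]["world_to_cam"];R=manip.read_orientation();p=manip.read_tcp_pos()
print("cam in tool",R.T@(-W[:3,:3].T@W[:3,3]-p),"\nR",np.round(R,3).tolist(), np.round(R.T@W[:3,:3].T,2).tolist())
print("topcam",-c["world_to_cam"][:3,:3].T@c["world_to_cam"][:3,3])
hsv=cv2.cvtColor(c["frame"],cv2.COLOR_RGB2HSV)
m=(hsv[...,2]>165)
for b,s,ce in blobs(m,60,6000):
    if 180<ce[1]<300 and 190<ce[0]<440:
        ys,xs=np.nonzero(b);q=onz(c,np.stack([xs,ys],1),50 if s[2]>70 else 45)
        print(ce.round(1),s,[np.round(v,3) for v in rect(q)])
for n,(u,z) in dict(strip=((273,270),15),yel=((219.5,263.5),85),blue=((465,215.5),85),grey=((438.5,265.5),85),floorL=((357.5,209.7),40),floorR=((400,208.3),40)).items(): print(n,onz(c,u,z))
E
```

```text
cam in tool [  75.09332075    0.72239973 -143.38829713] 
R [[0.897, 0.442, -0.0], [0.442, -0.897, 0.001], [-0.0, -0.001, -1.0]] [[-0.0, 0.96, 0.29], [1.0, 0.0, 0.0], [0.0, 0.29, -0.96]]
topcam [ 442.13880394  131.94017102 1560.35715367]
[201.9 195. ] [192 188  21  15 161] [array([667.25 , 455.652]), array([20.827, 62.951]), np.float32(-0.488)]
[378.1 208.4] [ 333  193   92   32 1048] [array([615.424, -56.19 ]), array([ 85.112, 262.697]), np.float32(0.008)]
[300.2 226.4] [288 207  25  39 655] [array([568.926, 172.016]), array([ 54.769, 104.882]), np.float32(-1.389)]
[250.9 221.7] [233 212  37  21 691] [array([586.202, 314.768]), array([ 57.899, 103.75 ]), np.float32(-0.057)]
[388.9 263.2] [371 253  37  22 678] [array([455.846, -82.196]), array([ 57.78 , 103.588]), np.float32(0.031)]
[333.5 265.5] [316 256  36  20 703] [array([453.208,  78.496]), array([ 54.667, 101.05 ]), np.float32(-0.025)]
[273.4 270.1] [260 268  27   6 138] [array([443.097, 253.181]), array([14.361, 74.94 ]), np.float32(-0.025)]
strip [[444.5777465  255.53689126]]
yel [[466.34589271 399.64119951]]
blue [[ 584.82909007 -295.73710709]]
grey [[ 445.63562661 -214.85795882]]
floorL [[613.78663179   4.04984173]]
floorR [[ 614.88211129 -120.03822517]]
```

```bash
cat >> h.py <<'E'
def att(yaw,flip=False): # closing line along x rotated by yaw
    c,s=np.cos(yaw),np.sin(yaw);f=-1 if flip else 1
    return np.array([[-s*f,c*f,0],[c*f,s*f,0],[0,0,-1.]])
E
python3 - <<'E'
from h import *
from station import manip
for f in (False,True):
  for P in [(453,78,20),(586,315,20),(615,-56,300),(585,-296,60),(466,400,60),(443,254,20)]:
    q=manip.ik(P,att(0,f)); print(f,P,None if q is None else np.round(q))
d={}
for n,P in dict(bath=(600,-90,300),slot=(470,90,260),wide=(560,290,260)).items():
    for f in (False,True):
        try: manip.move_ptp(P,att(0,f));break
        except manip.MotionError as e: print(n,f,e)
    c=manip.capture("wrist");d[n]=c;cv2.imwrite(f"pics/w_{n}.png",c["frame"][:,:,::-1])
    print(n,f,manip.read_time(),manip.read_tcp_pos())
pickle.dump(d,open("d1.pkl","wb"))
w=[cv2.imread(f"pics/w_{n}.png") for n in d]
cv2.imwrite("pics/w_all.png",cv2.resize(np.vstack([np.hstack(w[:2]),np.hstack([w[2],w[2]*0])]),(800,600),interpolation=cv2.INTER_AREA))
E
```

```text
False (453, 78, 20) [ -3.  37. -19. 123.  29.  24. -45.]
False (586, 315, 20) [-15.  51. -29.  91.  32.  46. -58.]
False (615, -56, 300) [ 19.  28. -28.  87.  14.  69. -12.]
False (585, -296, 60) [ 32.  45. -16.  93.  16.  45.   9.]
False (466, 400, 60) [-18.  48. -44.  99.  42.  51. -80.]
False (443, 254, 20) [-14.  42. -31. 115.  39.  33. -72.]
True (453, 78, 20) [ -42.   43.   34.  125.  -55.   28. -144.]
True (586, 315, 20) [  6.  71. -74.  90.  70.  75. 101.]
True (615, -56, 300) [ -39.   44.   70.   90.  -42.   76. -143.]
True (585, -296, 60) [   8.   47.   22.   94.  -23.   43. -139.]
True (466, 400, 60) [ -4.  64. -73.  98.  65.  72.  86.]
True (443, 254, 20) [ 11.  64. -73. 114.  71.  66.  85.]
bath False 2.2667 [599.81110636 -91.22839858 299.80502976]
slot False 3.2167 [471.05439998  88.97590262 260.16249752]
wide False 4.15 [560.47943164 288.49982366 259.94056924]
```

View pics/w_all.png

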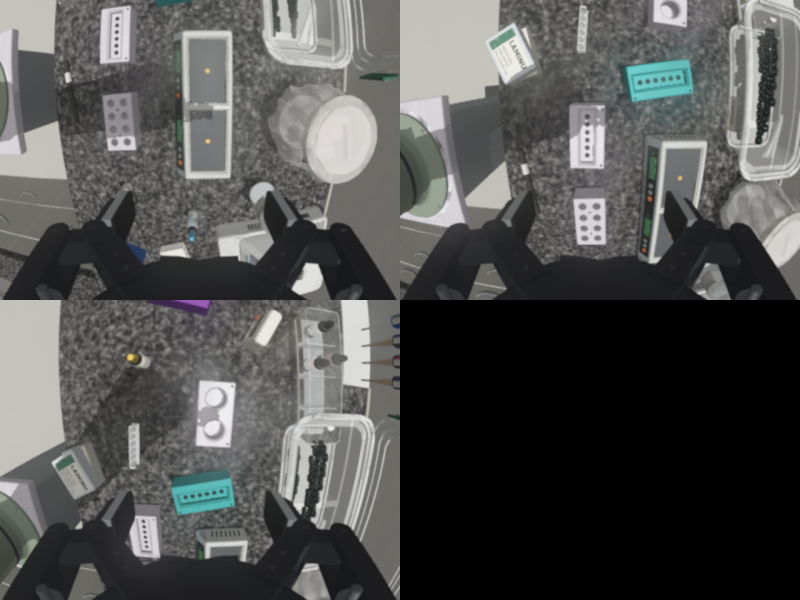

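The wrist montage (half-size views) shows the bath with its two bays at (207,70) and (207,145) in the bath view. The slotted block is at (588,136) in the slot view. The wide-bored block (216,414), strip (134,446) and yellow cap (133,357) are in the wide view.

Run:
```python
from h import *
d=pickle.load(open("d1.pkl","rb"))
for n,(u,v),z,rel in [("slot",(290,190),45,.8),("slot",(301,195),45,.8),("wide",(325,182),45,.8),("bath",(365,90),50,.8),("wide",(214,233),29,.75),("slot",(291,45),29,.75)]:
    im=cv2.GaussianBlur(d[n]["frame"],(3,3),0)
    g=im.min(2).astype(float); 
    for thr in (140,155,170,185):
        best=None
        for b,s,ce in blobs(g>thr,80,20000):
            ys,xs=np.nonzero(b)
            dd=np.hypot(xs-u,ys-v).min()
            if best is None or dd<best[0]:best=(dd,xs,ys,s)
        dd,xs,ys,s=best
        q=onz(d[n],np.stack([xs,ys],1),z,True)
        print(n,z,thr,round(dd,1),s[4],[np.round(t,3) for t in rect(q)])
im=d["wide"]["frame"];hsv=cv2.cvtColor(im,cv2.COLOR_RGB2HSV)
for nm,n,lo,hi in [("yel","wide",(18,100,100),(32,255,255)),("blue","bath",(92,60,100),(112,255,255))]:
    hsv=cv2.cvtColor(d[n]["frame"],cv2.COLOR_RGB2HSV)
    for b,s,ce in blobs(cv2.inRange(hsv,lo,hi)>0,25,3000): print(nm,s,ce.round(1),onz(d[n],ce,82,True).round(1))
```

```text
slot 45 140 0.0 5018 [array([451.725,  76.693]), array([ 57.571, 105.066]), np.float32(-0.012)]
slot 45 155 9.2 3441 [array([451.468,  62.287]), array([56.392, 74.536]), np.float32(-0.007)]
slot 45 170 10.2 3215 [array([451.718,  62.294]), array([55.247, 73.21 ]), np.float32(-0.024)]
slot 45 185 11.2 2828 [array([451.478,  61.865]), array([54.565, 71.2  ]), np.float32(-0.002)]
slot 45 140 1.0 5018 [array([451.725,  76.693]), array([ 57.571, 105.066]), np.float32(-0.012)]
slot 45 155 5.0 3441 [array([451.468,  62.287]), array([56.392, 74.536]), np.float32(-0.007)]
slot 45 170 5.7 3215 [array([451.718,  62.294]), array([55.247, 73.21 ]), np.float32(-0.024)]
slot 45 185 6.4 2828 [array([451.478,  61.865]), array([54.565, 71.2  ]), np.float32(-0.002)]
wide 45 140 0.0 6096 [array([585.577, 313.902]), array([ 58.126, 106.385]), np.float32(-0.06)]
wide 45 155 0.0 5695 [array([585.431, 313.943]), array([ 56.839, 104.52 ]), np.float32(-0.061)]
wide 45 170 5.8 4678 [array([585.576, 313.759]), array([ 55.592, 103.759]), np.float32(-0.059)]
wide 45 185 7.2 4269 [array([585.455, 313.999]), array(
[... 582 characters left out ...]
612]), np.float32(-0.071)]
wide 29 170 0.0 645 [array([448.453, 260.376]), array([16.656, 71.115]), np.float32(-0.054)]
wide 29 185 0.0 302 [array([452.089, 261.75 ]), array([ 9.925, 65.618]), np.float32(-0.034)]
slot 29 140 0.0 1075 [array([445.226, 253.358]), array([14.883, 81.444]), np.float32(-0.066)]
slot 29 155 0.0 975 [array([445.065, 253.505]), array([14.029, 79.114]), np.float32(-0.062)]
slot 29 170 0.0 822 [array([445.364, 253.979]), array([13.034, 77.918]), np.float32(-0.067)]
slot 29 185 0.0 232 [array([445.654, 259.43 ]), array([11.652, 45.377]), np.float32(-0.078)]
yel [203  86  18  13 185] [211.4  92. ] [[467.8 401.9]]
blue [302 369  10  17 137] [306.8 377.4] [[ 585.3 -297.1]]
```

```bash
cat >> h.py <<'E'
def carry(manip,src,ys,dst,yd,h,pre,post,drop,lift,hov=110,slow=60):
    """grasp at src xy (z=h tcp above underside), release with underside at `drop`; lift = tcp height to carry"""
    S=att(ys);D=att(yd)
    manip.move_ptp([*src,hov+h],S);manip.set_gripper(pre)
    manip.move_straight([*src,h],vel=120)
    manip.set_gripper(0);print("grip",manip.read_gripper_width(),manip.read_gripper_force(),manip.read_tcp_pos().round(1))
    manip.move_straight([*src,lift],vel=150)
    print("held",manip.read_gripper_width())
    manip.move_ptp([*dst,lift],D);manip.wait(.3)
    print("over",manip.read_tcp_pos().round(1),manip.read_gripper_width(),manip.read_wrist_force().round(1))
    lower(manip,dst,h+drop,slow)
    manip.set_gripper(post);print("open",manip.read_gripper_width())
    manip.move_straight([*dst,max(lift,h+drop+60)],vel=120);print("t",manip.read_time())
def lower(manip,dst,z,slow):
    manip.move_straight([*dst,z+18],vel=150)
    f0=manip.read_wrist_force()
    for k in (12,8,4,2,0):
        manip.move_straight([*dst,z+k],vel=slow);f=manip.read_wrist_force()-f0
        print(k,f.round(1),manip.read_tcp_pos().round(1))
        if f[2]>25: break
E
python3 - <<'E'
from h import *
from station import manip
carry(manip,(585.5,314),-.06,(615.3,-119.8),.008,12,85,66,40.5,135)
c=manip.capture("wrist");cv2.imwrite("pics/w2.png",c["frame"][:,:,::-1]);pickle.dump(c,open("d2.pkl","wb"))
E
```

```text
grip 55.023044176698804 64.59876000881195 [585.8 314.1  12.8]
held 55.017077536781606
over [ 615.4 -119.3  135. ] 55.24316455549144 [-0.5 -0.3 -4.6]
12 [-1.1  0.2  0.6] [ 615.4 -119.9   64.8]
8 [-0.7 -0.9 -0.3] [ 615.2 -119.8   60.4]
4 [ 0.4 -0.1  0.1] [ 615.1 -119.8   56.2]
2 [-0.5 -1.  -0.4] [ 615.3 -119.8   54.4]
0 [-1.2  0.4  8.3] [ 615.5 -119.8   52.8]
open 66.30970386038909
t 12.2417
```

View pics/w2.png

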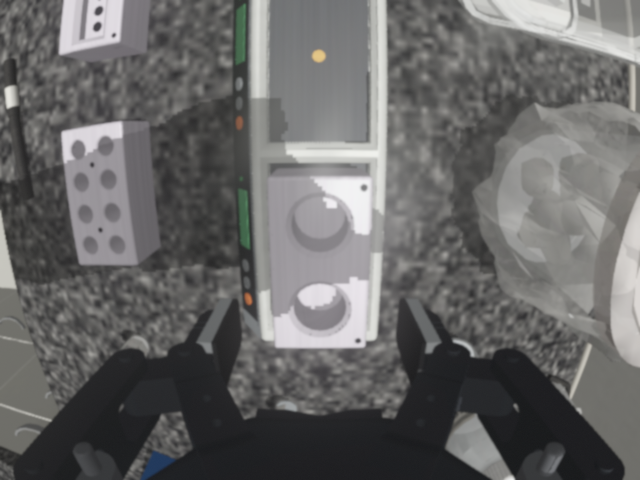

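The wide block stands in the right bay: its top covers (270..370, 170..347), parallel to the deck, with bores at (320,220) and (320,307). Next is the slotted block.

Run:
```python
from h import *
from station import manip
carry(manip,(452,77),-.015,(614.3,4.2),.008,12,85,66,40.5,135)
manip.move_ptp([540,-90,300],att(0));manip.wait(.3)
c=manip.capture("wrist");cv2.imwrite("pics/w3.png",c["frame"][:,:,::-1]);pickle.dump(c,open("d3.pkl","wb"))
t=manip.capture("top");pickle.dump(t,open("t3.pkl","wb"))
for n,cc,f in (("w",c,True),("t",t,False)):
    u=proj(cc,[[615,4,85],[615,-120,85]],f);print(n,u.round(0).tolist())
```

```text
grip 54.70995547705587 61.994278728961945 [452.2  76.9  12.6]
held 55.39269353493438
over [614.    4.6 135.2] 55.34014477588647 [-0.4 -0.  -5.4]
12 [-1.  -0.1 -0.7] [614.4   4.2  64.8]
8 [-1.4 -1.  -0.1] [614.2   4.2  60.4]
4 [-1.5  0.1  0. ] [614.1   4.2  56.2]
2 [-0.6  0.7 -0.5] [614.2   4.2  54.4]
0 [-0.9  0.3  5. ] [614.5   4.2  52.7]
open 66.0899859832877
t 20.0167
w [[397.0, 115.0], [392.0, 239.0]]
t [[359.0, 207.0], [403.0, 206.0]]
```

View pics/w3.png

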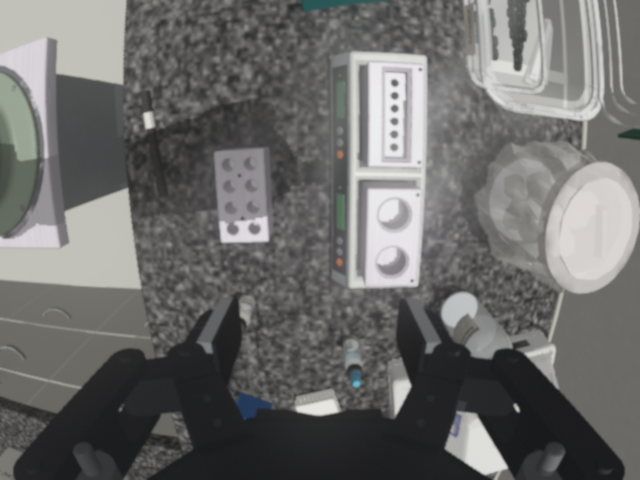

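Both blocks appear seated, at (397,115) and (392,238), where predicted. I'll measure their tops at z = 85 and the blue cap at (356,380).

Run:
```python
from h import *
c=pickle.load(open("d3.pkl","rb"))
im=cv2.GaussianBlur(c["frame"],(3,3),0).min(2)
for thr in (175,190,200,210):
  for b,s,ce in blobs(im>thr,1200,12000):
    if 300<ce[0]<450 and ce[1]<300:
        ys,xs=np.nonzero(b);q=onz(c,np.stack([xs,ys],1),85,True);print(thr,s,[np.round(t,3) for t in rect(q)])
hsv=cv2.cvtColor(c["frame"],cv2.COLOR_RGB2HSV)
# bores
bl=cv2.inRange(hsv,(92,60,100),(112,255,255))>0
for b,s,ce in blobs(bl,20,3000): print("blue",s,ce.round(1),onz(c,ce,82,True).round(1))
t=pickle.load(open("t3.pkl","rb"));hs=cv2.cvtColor(t["frame"],cv2.COLOR_RGB2HSV)
for n,lo,hi in (("blue",(92,60,100),(112,255,255)),("yel",(18,100,100),(32,255,255))):
  for b,s,ce in blobs(cv2.inRange(hs,lo,hi)>0,3,300): 
    if 190<ce[1]<290: print(n,s,ce.round(1),onz(t,ce,82).round(1))
```

```text
190 [  350    53    76   234 11556] [array([608.178, -54.016]), array([ 72.792, 236.307]), np.float32(0.007)]
200 [  351    54    75   232 10121] [array([608.132, -53.819]), array([ 71.391, 234.825]), np.float32(0.01)]
210 [ 370   62   54  105 2595] [array([615.332,   4.72 ]), array([ 52.965, 102.063]), np.float32(0.017)]
210 [ 367  190   55   95 3392] [array([ 616.265, -119.863]), array([ 53.353, 100.366]), np.float32(0.008)]
blue [352 371   9  17 133] [355.8 379. ] [[ 585.3 -297.4]]
blue [  8 212  13  12 124] [ 13.9 217.3] [[611.1 979.5]]
blue [106 213   6   2   8] [108.5 213.5] [[615.3 712.5]]
blue [119 213  11  29 129] [124.  227.4] [[574.9 668.6]]
blue [ 79 226   2   7   7] [ 79.6 229. ] [[573.3 793.8]]
blue [100 244   4   2   4] [101.5 244.8] [[527.3 731.8]]
blue [ 89 246   8   3  12] [ 92.8 247.5] [[520.1 756.1]]
yel [217 261   4   5  15] [218.5 262.9] [[468.2 403.1]]
yel [507 260   7   6  27] [510.4 262.4] [[ 449.3 -418.4]]
```

Run:
```python
from h import *
from station import manip
carry(manip,(444.8,253.6),-.063,(614.6,4.4),.01,15,40,36,74,200)
manip.move_ptp([585.4,-297.3,200],att(0));manip.wait(.3)
c=manip.capture("wrist");cv2.imwrite("pics/w4.png",c["frame"][:,:,::-1]);pickle.dump(c,open("d4.pkl","wb"))
```

```text
grip 12.602189837538878 58.80260467529297 [445.2 253.6  15.6]
held 12.183023046909646
over [614.5   5.2 200.2] 12.638951114012126 [ 1.1 -0.6 -0.7]
12 [-0.5  0.4 -0.9] [614.6   4.3 101.2]
8 [-0.   0.2 -0.1] [614.5   4.4  96.9]
4 [-0.6  0.9 -0.8] [614.5   4.4  92.7]
2 [-0.3  0.1 -0.5] [614.5   4.4  90.9]
0 [ 0.4  0.2 -0.6] [614.5   4.4  88.9]
open 35.99457711755555
t 30.7917
```

View pics/w4.png

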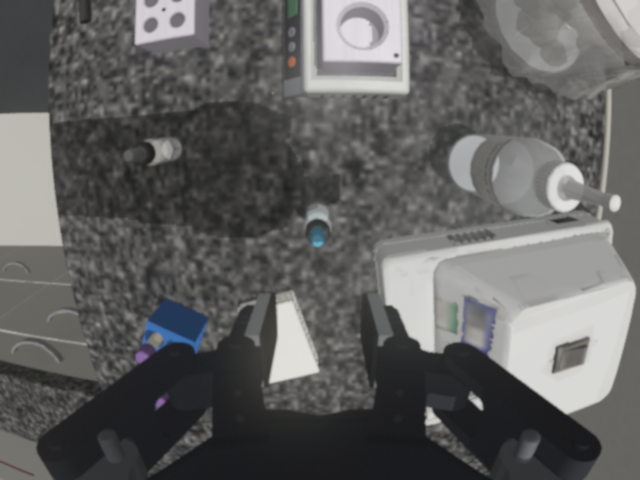

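The strip is released and the blue bottle stands upright at (317,225), with a white device edge to its right from (378,245). I'll check the clearance and the bottle's position.

Run:
```python
from h import *
c=pickle.load(open("d4.pkl","rb"));t=pickle.load(open("t3.pkl","rb"))
hsv=cv2.cvtColor(c["frame"],cv2.COLOR_RGB2HSV)
for b,s,ce in blobs(cv2.inRange(hsv,(92,60,60),(112,255,255))>0,20,3000): print("blue",s,ce.round(1),onz(c,ce,80,True).round(1))
for z in (0,50): print(onz(c,[(380,245),(383,300)],z,True).round(0).tolist(),onz(t,[(465,180),(471,197)],z).round(0).tolist())
print(proj(c,[[585.3,-297.3,0],[585.3,-297.3,60],[585.3,-297.3,90]],True).round(0).tolist())
```

```text
blue [310 226  15  22 282] [317.1 236.2] [[ 585.1 -297.9]]
blue [ 141  298   67   56 2173] [175.9 325.3] [[ 464. -377.]]
[[646.0, -330.0], [653.0, -389.0]] [[700.0, -325.0], [648.0, -341.0]]
[[637.0, -314.0], [643.0, -365.0]] [[692.0, -311.0], [642.0, -326.0]]
[[318.0, 212.0], [317.0, 229.0], [317.0, 239.0]]
```

Run:
```python
from h import *
from station import manip
carry(manip,(585.2,-297.6),0,(615.3,-94.9),.008,36,45,34,56,190)
manip.move_ptp([540,-90,330],att(0));manip.wait(.2)
c=manip.capture("wrist");cv2.imwrite("pics/w5.png",c["frame"][:,:,::-1]);pickle.dump(c,open("d5.pkl","wb"))
manip.move_ptp([468,402,200],att(0));manip.wait(.2)
c=manip.capture("wrist");pickle.dump(c,open("d6.pkl","wb"))
hsv=cv2.cvtColor(c["frame"],cv2.COLOR_RGB2HSV)
for b,s,ce in blobs(cv2.inRange(hsv,(18,90,60),(34,255,255))>0,20,3000): print("yel",s,ce.round(1),onz(c,ce,80,True).round(1))
print(manip.read_time())
```

```text
grip 21.06918770030743 58.43928873538971 [ 585.6 -297.8   36.9]
held 21.14976888651741
over [615.2 -95.8 189.9] 21.041272993061977 [ 0.8 -0.  -0.7]
12 [ 0.2  1.6 -1.6] [615.4 -95.  104.3]
8 [-0.5  0.2  0. ] [615.2 -94.9  99.9]
4 [-0.6 -0.2 -1. ] [615.1 -94.9  95.7]
2 [ 0.8  0.4 -0.2] [615.2 -94.9  93.9]
0 [-0.2  0.2 -0.2] [615.3 -94.9  92. ]
open 34.00350950152922
t 39.7833
yel [309 223  15  21 269] [316. 233.] [[467.2 402.5]]
42.8333
```

View pics/w5.png

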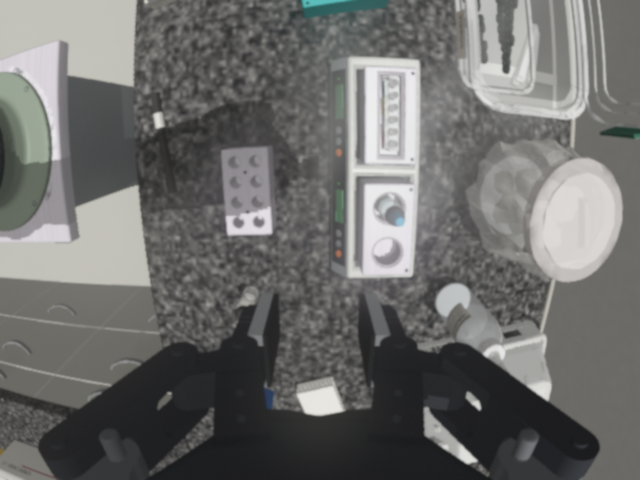

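The strip is in the slot at (391,115), and the blue bottle is in the upper bore with its cap at (397,217). Now the yellow one.

Run:
```python
from h import *
from station import manip
carry(manip,(467.4,402.3),0,(615.7,-144.9),.008,36,45,34,56,200)
manip.move_ptp([540,-90,330],att(0));manip.wait(.3)
c=manip.capture("wrist");pickle.dump(c,open("d7.pkl","wb"))
hsv=cv2.cvtColor(c["frame"],cv2.COLOR_RGB2HSV)
for n,lo,hi in (("yel",(18,90,60),(34,255,255)),("blue",(92,60,60),(112,255,255))):
  for b,s,ce in blobs(cv2.inRange(hsv,lo,hi)>0,20,3000): print(n,s,ce.round(1),onz(c,ce,137,True).round(1))
print(proj(c,[[615.3,-94.9,137],[615.7,-144.9,137],[614.6,4.4,102]],True).round(1).tolist())
a=c["frame"][40:300,310:450,::-1];s=manip.capture("side")["frame"][230:360,310:430,::-1]
cv2.imwrite("pics/fin.png",np.hstack([cv2.resize(a,(323,600)),cv2.resize(s,(477,517)) if 0 else cv2.copyMakeBorder(cv2.resize(s,(477,517)),0,83,0,0,0)]))
```

```text
grip 20.852142749302438 58.433096408843994 [467.7 402.6  36.8]
held 21.138394563800873
over [ 615.8 -144.5  200. ] 21.193558895210618 [-0.1 -0.9 -0.9]
12 [-0.4 -0.7 -0.6] [ 615.7 -145.   104.2]
8 [-0.1 -0.4  0.4] [ 615.6 -144.9   99.8]
4 [0.1 0.5 0.3] [ 615.6 -144.9   95.7]
2 [-0.7 -0.1 -0.5] [ 615.7 -144.9   93.9]
0 [-0.9  0.6 -1.1] [ 615.7 -144.9   91.9]
open 33.890081163010805
t 51.75
yel [392 266   8  11  74] [395.6 270.8] [[ 615.9 -147.2]]
blue [396 217   7   8  46] [399.1 220.5] [[616.1 -96.5]]
blue [264 388  10  22 153] [268.4 397.7] [[ 481.4 -307.7]]
[[398.4, 218.8], [395.6, 268.6], [393.6, 113.9]]
```

View pics/fin.png

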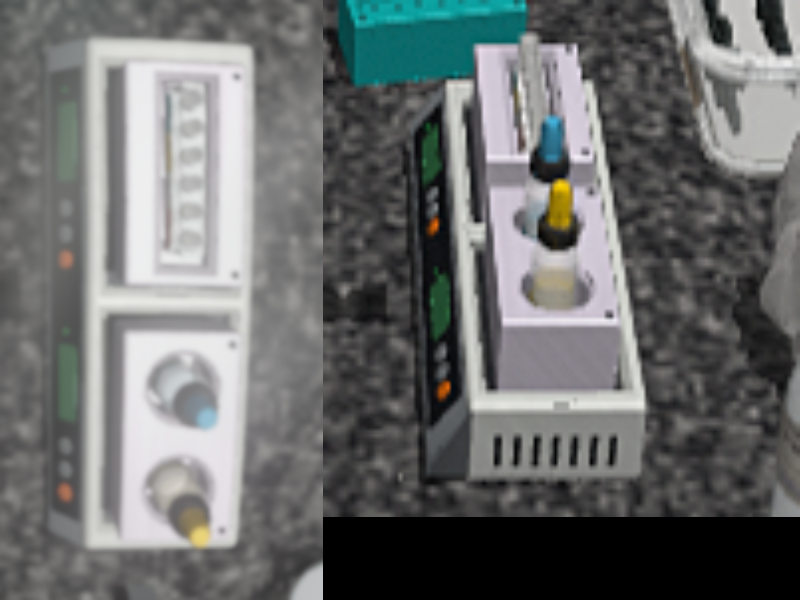

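The bottles stand in order, with blue inside, and their caps are within 2 mm of prediction. I'll take one overhead close look at the strip's tilt.

Run:
```python
from h import *
from station import manip
manip.move_ptp([613,-110,260],att(0));manip.wait(.4)
c=manip.capture("wrist");pickle.dump(c,open("d8.pkl","wb"))
u=proj(c,[[614.6,4.4,102]],True)[0].round().astype(int);print(u)
L=lambda z,w,h:proj(c,[[614.6+a,4.4+b,z] for a,b in((-w,-h),(w,-h),(w,h),(-w,h))],True).round(1).tolist()
print("top102",L(102,7.5,39),"slot85",L(85,11,43),manip.read_tcp_pos())
x0,y0=max(u[0]-70,0),max(u[1]-90,0);print(x0,y0)
cv2.imwrite("pics/st.png",cv2.resize(c["frame"][y0:y0+150,x0:x0+140,::-1],None,fx=4,fy=4,interpolation=cv2.INTER_CUBIC))
```

```text
[320  83]
top102 [[310.5, 130.7], [329.3, 130.7], [329.2, 36.9], [310.4, 36.9]] slot85 [[306.9, 135.4], [332.8, 135.4], [332.8, 37.4], [306.7, 37.4]] [ 612.93831674 -110.15518984  260.49183621]
250 0
```

View pics/st.png

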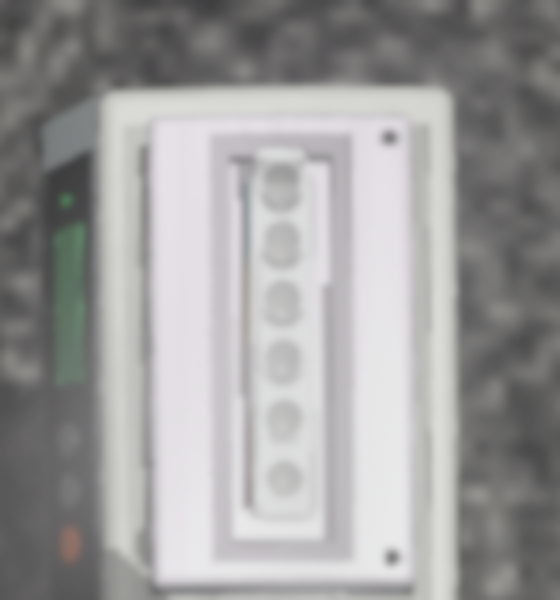

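The strip's top spans (248..316, 150..520) in the crop, centred as predicted with slot floor visible on both sides, so it is upright. Handing in.

```bash
python3 -c "
from station import manip
print(manip.read_time(),manip.finish_job())"
```

```text
the job is handed in; nothing more can be done
53.775 None
```

I handed the job in at 53.8 s of the 128 s limit: both blocks are in their bays, the strip is in the slot, and the blue and yellow bottles are in their bores, blue next to the strip. The final pictures showed everything upright and in place; `finish_job` returned no verdict.

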